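# Level the mounts in a specimen holder and clamp them

### The arm

A 7-joint arm with a two-finger parallel gripper is mounted at the origin on a cart in front of the work surface, level with it; the furniture and walls round the work are solid. World frame = base frame: x ahead of the robot, y to its left, z up, the work surface at z = 0. Lengths are in m, angles in rad, forces in N, time in s.
With the tool pointing down it reaches from about 0.4 to 0.9 m from the base axis. Payload 5.5 kg.
Tool frame: the origin (TCP) lies at the very end of the fingers, on their centre line; the grasp point (between the pads) lies 19 mm behind it; z points along the fingers, y is the line along which they close (so a half turn about z gives the same grasp; the last joint's range is limited). The gripper opens to 92 mm and grips with 3 to 60 N. Pads are 19 mm wide; open, the fingers measure 130 mm over their backs; the gripper's body (75 mm by 190 mm) begins 47 mm behind the grasp point.
Start: joints at [-1.032, 0.501, -0.427, 1.55, 0.221, 1.138, -0.21], TCP at [0.177, 0.625, 0.199] pointing down, gripper open.
Joint ranges: [-2.88, 2.88], [-0.31, 2.03], [-1.54, 1.56], [0.2, 2.42], [-1.41, 4.55], [0.19, 2.02], [-2.57, 2.57]. Speed limits (rad/s): [2.57, 2.57, 3.14, 3.14, 3.14, 3.14, 3.14].

### API

Orientations are given as a unit quaternion [x, y, z, w].
In Python, from rig import movep, movel, set_joints, set_gripper, wait, inverse_kinematics, read_camera, IKError, close_job, search_frame, read_time_s, read_joint_pos, read_joint_velocities, read_joint_torque, read_position, read_ee_rot, read_ft_force, read_ft_torque, read_opening, read_grip_force gives the robot as it stands. Calls block until the motion is done:
- movep(position, orientation): joint-space move of the TCP to a pose.
- movel(position, vel=0.15, orientation=None): straight line of the TCP; orientation=None keeps the orientation; vel is the mean speed in m/s.
- set_joints(angles): joint-space move.
- set_gripper(opening, grasp_force=None): opening from 0.0 (shut) to 1.0 (fully open); grasp_force is the grip in N (None keeps the last); returns when the fingers have stopped.
- wait(seconds).
- inverse_kinematics(position, orientation): joint angles nearest the present ones, or None.
- read_camera(name): name is "side" or "top" or "wrist"; returns a dict with "img" (420x560x3 uint8, red, green, blue), "fx", "fy", "cx", "cy" (pixels), "world_to_cam" (4x4, takes a point from world to camera coordinates); the wrist camera has in their place "tool_from_camera" (4x4, takes a point from camera to tool coordinates, whose origin is the TCP and whose axes are the flange's). Camera axes: x right, y up, looking along -z (the intrinsics and any distortion apply to the point x, -y, -z); pixel columns grow to the right and rows downward; lengths in m; the calibration is good to about 2 mm. A picture is of the moment at which its call begins: read the wrist's pose just before it. There is no depth.
A pose or a line that the arm cannot do raises IKError and nothing moves.
- close_job(): hands the job in; it is judged then, once.
Trained networks look in the newest picture that a camera, given by its name, has taken for a name from the list of things; names that differ only in an ending like _2 or _b are one class to them, and where a whole thing is asked for, a point or a joint stands for the part that bears it (a point fixed in the world has none). Each returns a list of dicts, best first, with "conf" (0 to 1); they miss things now and then, are a little off and sometimes report something else, mostly with a low value. They report only what shows in the picture. A call takes as long as a camera call.
- search_frame(label, camera): "position" ([x, y, z] in m, in the coordinates of the camera as it stood for that picture, good to about 4 mm: the middle of the surface that is visible of it).
Readings, each from a call of its own:
- read_time_s(): time.
- read_joint_pos(): joint angles.
- read_joint_velocities(): joint speeds.
- read_joint_torque(): joint torques, N m.
- read_position(): TCP position.
- read_ee_rot(): TCP orientation.
- read_ft_force(): force on the tool from outside, world axes, zero at the start.
- read_ft_torque(): the same for the moment, N m.
- read_opening(): opening from 0.0 (shut) to 1.0 (fully open).
- read_grip_force(): force on a finger pad.
Only numpy, scipy, OpenCV 4.12 (cv2) and the standard library are available. Lean on these libraries where they do the work, as an engineer would, in place of code of your own. Each camera call takes 0.05 s, during which the arm holds its last target. There are 200 camera calls.

### The job

The specimen holder stands in its levelling stand with three round mounts sticking up out of it. Go round the holder with closed fingertips and press each mount gently straight down until it is fully home on the base plate; only when all three are down, push the lever with the orange knob clockwise round to its stop to clamp them. Only press and push: do not pull a mount up, and leave the loose things lying around the stand where they are.

Things in the scene. Friction and masses are not known exactly. Their poses are not given: they have to be found in the camera images.
- stand: Specimen holder in its levelling stand, fixed: dark round base plate (168 mm, 10 mm high) under an aluminium disc (128 mm, top face 35 mm up). Origin: its centre on the worktop, z up. Mounts: 42 mm from the centre at 30 (red), 150 (black), 270 deg (green) from its x towards its y axis. Boss in the middle 32 mm wide, top 40 mm up; three thin posts, tops 30 mm, beside the disc. Lever on its -y side.
- mount_black (a joint): How far the black mount is pressed down, m. 0.012: fully home on the base plate (hard stop; its top is then 38 mm above the worktop, 3 mm above the disc). Starts at 0 to 0.008, 4 to 12 mm above home. Rubber grips the mount: it stays where it is left, and about 7 N moves it.
- mount_black_top (a point): Centre of the upper face of the black mount, a round resin puck of 30 mm diameter and 28 mm height standing in the holder; the point moves with the mount.
- mount_red (a joint): How far the dark red mount is pressed down, m. 0.012: fully home on the base plate (hard stop; its top is then 38 mm above the worktop, 3 mm above the disc). Starts at 0 to 0.008, 4 to 12 mm above home. Rubber grips the mount: it stays where it is left, and about 7 N moves it.
- mount_red_top (a point): Centre of the upper face of the dark red mount, a round resin puck of 30 mm diameter and 28 mm height standing in the holder; the point moves with the mount.
- mount_green (a joint): How far the dark green mount is pressed down, m. 0.012: fully home on the base plate (hard stop; its top is then 38 mm above the worktop, 3 mm above the disc). Starts at 0 to 0.008, 4 to 12 mm above home. Rubber grips the mount: it stays where it is left, and about 7 N moves it.
- mount_green_top (a point): Centre of the upper face of the dark green mount, a round resin puck of 30 mm diameter and 28 mm height standing in the holder; the point moves with the mount.
- clamp_lever (a joint): Clamp lever, rad. 0: open, pointing straight away from the holder (the stand's -y direction); grows as it swings clockwise seen from above, to its hard stop at 1.35, where it lies along the edge of the disc (clamped). Starts at 0 to 0.25. It turns stiffly (about 2.5 N at the knob) and stays where it is left.
- lever_knob (a point): Top centre of the upright orange knob at the end of the clamp lever: 17 mm diameter, reaching from 28 to 56 mm above the worktop, 50 mm from the lever's hinge axis. The steel lever arm below it is 9 mm wide, 20 to 28 mm above the worktop. The point moves with the lever.
- lever_pivot (a point): On the vertical hinge axis of the clamp lever, 76 mm from the centre of the holder, 32 mm above the worktop (top of the hinge screw). Fixed to the stand.
- spare_red: Loose red specimen puck, 30 mm across, 19 mm high, standing beside the stand. Origin: centre of its underside. To be left alone.
- spare_black: Loose black specimen puck, 30 mm across, 20 mm high, standing beside the stand. Origin: centre of its underside. To be left alone.
- hex_key: Loose hex key, 95 mm long, 6 mm thick, lying behind the stand. Origin: centre of its underside. To be left alone.
- tweezers: Loose steel tweezers, 126 mm long, 8 mm high. Origin: centre of its underside. To be left alone.
- petri_dish: Loose clear dish, 89 mm across, 14 mm high. Origin: centre of its underside. To be left alone.
- beaker: Loose clear beaker, 55 mm across, 70 mm high. Origin: centre of its underside. To be left alone.
- sample_box: Loose clear box, 65 x 88 x 25 mm. Origin: centre of its underside. To be left alone.

How it is judged:
On the way, in this order (a step that is already met when the one before it is completed fails the run):
1. all three mounts are pressed home while the lever is still open (value of joint each of mount_black, mount_red, mount_green above 0.0105 m and value of joint clamp_lever below 0.6 rad), for 0.2 s.
2. the clamp lever is pushed round to its stop (value of joint clamp_lever above 1.2 rad), for 0.2 s.
At the end, for the whole second after the job is handed in: All three mounts are home on the base plate (within 1.5 mm) and the clamp lever rests within 0.15 rad of its stop (value of joint each of mount_black, mount_red, mount_green above 0.0105 m and value of joint clamp_lever above 1.2 rad and velocity of joint clamp_lever below 0.05 rad/s); the robot touches nothing.
It fails at once if the lever is swung in (more than 0.6 rad) while a mount still stands proud (value of joint clamp_lever above 0.6 rad and value of joint any of mount_black, mount_red, mount_green below 0.0105 m).
It fails at once if a mount is pulled up out of the holder (value of joint any of mount_black, mount_red, mount_green below -0.003 m).
It fails at once if the holder, a mount or the lever is pressed with more than 60 N (contact force between any of the arm, the fingers and stand above 60 N).
It fails at once if a loose thing is moved by more than 30 mm (distance of any of spare_red, spare_black, hex_key, tweezers, petri_dish, beaker, sample_box from where it was at the start of the episode above 0.03 m).
It also fails if it takes over 51 s, if anything falls off the work surface, if the arm or the gripper's body presses on something with over 40 N, if the wrist force passes 120 N, or if a joint passes its speed limit or range.

## Working session

There is one attempt and no reset: what is moved stays moved. The work goes in short steps, each a Python script; the robot and the scene stay as the last script left them, time stands still between calls to the robot, and variables do not carry over. Pictures are saved under pics/ and viewed, at most 10 in all, crops included, and the job is handed in when it is done.

```bash
mkdir -p pics; cat > h.py <<'E'
import numpy as np, cv2
from rig import *
from scipy.spatial.transform import Rotation as R
def snap(cam,fn=None):
    p=np.array(read_position());q=np.array(read_ee_rot());c=read_camera(cam)
    if fn: cv2.imwrite('pics/'+fn,c['img'][:,:,::-1])
    if 'world_to_cam' in c: T=np.linalg.inv(np.array(c['world_to_cam']))
    else:
        M=np.eye(4);M[:3,:3]=R.from_quat(q).as_matrix();M[:3,3]=p;T=M@np.array(c['tool_from_camera'])
    return c,T
def find(l,cam,T,n=2):
    return [(round(d['conf'],2),(T@np.r_[d['position'],1])[:3].round(4)) for d in search_frame(l,cam)[:n]]
def ray(c,T,u,v,z):
    d=T[:3,:3]@np.array([(u-c['cx'])/c['fx'],-(v-c['cy'])/c['fy'],-1]);o=T[:3,3]
    return o+d*(z-o[2])/d[2]
E
python3 - <<'E'
from h import *
print(read_time_s(),read_ee_rot(),read_ft_force())
for cam in('top','side'):
    c,T=snap(cam,cam+'0.png');print(cam,[k for k in c],T[:3,3])
    for l in ['stand','mount_red_top','mount_black_top','mount_green_top','lever_knob','spare_red','spare_black','beaker','petri_dish','sample_box','tweezers','hex_key']: print(l,find(l,cam,T))
E
```

```text
0.0 [ 1.37459845e-01  9.90506885e-01 -9.34844552e-04 -1.68956758e-04] [-0.58432037  0.28145613 -0.04452694]
top ['img', 'fx', 'fy', 'cx', 'cy', 'world_to_cam'] [0.41791283 0.02558905 1.26062912]
stand [(0.69, array([0.5944, 0.0182, 0.0344])), (0.55, array([0.6825, 0.1265, 0.0138]))]
mount_red_top []
mount_black_top [(0.42, array([0.5775, 0.0502, 0.042 ]))]
mount_green_top [(0.4, array([ 0.5848, -0.0193,  0.0413]))]
lever_knob [(0.4, array([ 0.5495, -0.0776,  0.0332])), (0.28, array([0.8298, 0.0094, 0.0299]))]
spare_red [(0.45, array([0.6226, 0.1477, 0.021 ]))]
spare_black [(0.65, array([0.6806, 0.1257, 0.0159])), (0.4, array([ 0.5814, -0.0141,  0.0417]))]
beaker [(0.85, array([0.8308, 0.0134, 0.0336])), (0.3, array([ 0.5495, -0.0824,  0.0299]))]
petri_dish [(0.79, array([0.4672, 0.3563, 0.0034]))]
sample_box [(0.97, array([ 0.4407, -0.3185,  0.0238]))]
tweezers [(0.29, array([0.6406, 0.0281, 0.0375]))]
hex_key [(0.39, array([ 0.6876, -0.0661,  0.003 ]))]
side ['img', 'fx', 'fy', 'cx', 'cy', 'world_to_cam'] [ 0.05707569 -0.85116893  0.73445297]
stand [(0.6, array([ 0.5824, -0.0091,  0.0333]))]
mount_red_top [(0.61, array([0.6448, 0.0212, 0.0431]))]
mount_black_top [(0.62, array([0.5765, 0.0544, 0.0444]))]
mount_green_top [(0.48, array([ 0.5798, -0.0238,  0.0422]))]
lever_knob [(0.41, array([ 0.539 , -0.0921,  0.0435]))]
spare_red [(0.15, array([0.6461, 0.0189, 0.0392]))]
spare_black [(0.59, array([0.6763, 0.1198, 0.0233]))]
beaker [(0.61, array([ 0.8126, -0.    ,  0.0489])), (0.16, array([ 0.5811, -0.0126,  0.0337]))]
petri_dish [(0.79, array([0.467 , 0.3565, 0.0006]))]
sample_box [(0.89, array([ 0.4446, -0.3299,  0.0214])), (0.63, array([ 0.5831, -0.0229,  0.0433]))]
tweezers [(0.6, array([0.6541, 0.3537, 0.0023]))]
hex_key []
```

View pics/top0.png

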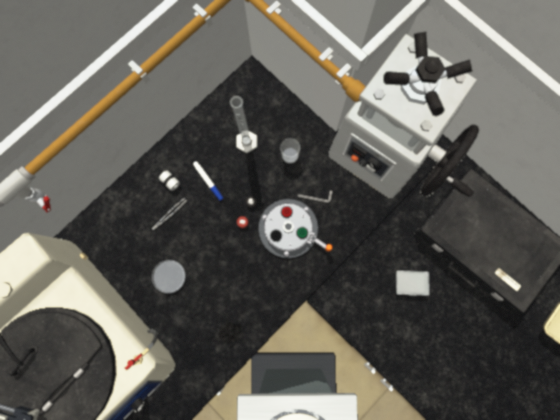

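View pics/side0.png

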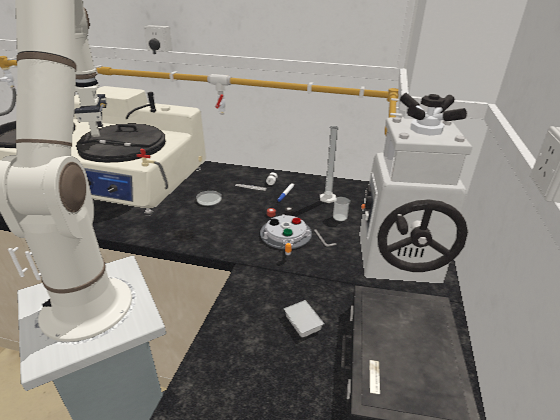

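The stand is centred near pixel (288,228) in the top view, which is world (0.595,0.018). Red is at (287,212), black at (276,236), green at (302,232) and the knob at (329,247). That gives a stand yaw of about -28° with the lever nearly open. A tall rod stands behind it, with its base at (246,142). I'll move above the stand and look from close by.

```bash
python3 - <<'E'
from h import *
c,T=snap('top');print('rod',ray(c,T,246,142,0.02))
set_gripper(0.0,10)
for q in ([0,1,0,0],[np.sin(.3),np.cos(.3),0,0],[-np.sin(.3),np.cos(.3),0,0]): print(inverse_kinematics([0.57,0.0,0.25],q))
movep([0.56,0.0,0.26],[0,1,0,0]);print(read_time_s(),read_position(),read_ee_rot(),read_ft_force())
c,T=snap('wrist','w0.png');print(T.round(3))
for l in ['stand','mount_red_top','mount_black_top','mount_green_top','lever_knob']: print(l,find(l,'wrist',T))
E
```

```text
rod [0.85255066 0.13951251 0.02      ]
[-0.03370102  0.27893658 -0.01639408  1.70917953  0.0049373   1.15351663
  1.51933379]
[-0.08557054  0.27812235  0.04696008  1.71101801 -0.01410293  1.15278025
  0.93610919]
[ 0.01390014  0.28048073 -0.07456796  1.70748988  0.02255075  1.15445545
  2.10391107]
5.3833 [0.55998853 0.00128939 0.25987389] [-9.01185742e-04  9.99999562e-01  2.34075588e-04 -9.97554130e-05] [-0.00360479  0.40890079  0.25803934]
[[-0.002 -0.96  -0.28   0.484]
 [ 1.    -0.001 -0.001  0.002]
 [ 0.    -0.28   0.96   0.446]
 [ 0.     0.     0.     1.   ]]
stand [(0.88, array([0.5852, 0.02  , 0.0355])), (0.5, array([ 0.6811, -0.0876,  0.0043]))]
mount_red_top [(0.89, array([0.6408, 0.0247, 0.0436]))]
mount_black_top [(0.93, array([0.5758, 0.0558, 0.0402]))]
mount_green_top [(0.74, array([ 0.5835, -0.0189,  0.0457]))]
lever_knob [(0.71, array([ 0.5465, -0.0776,  0.0268]))]
```

View pics/w0.png

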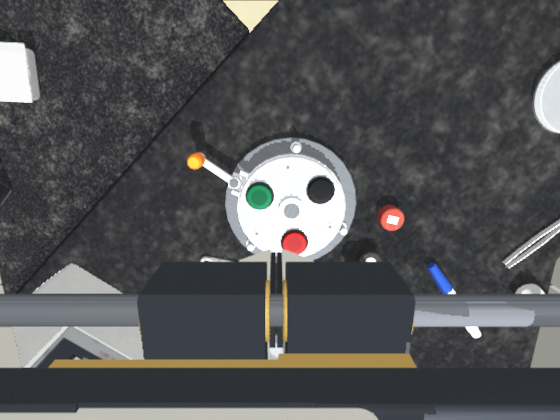

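The wrist view shows green at (260,196), black at (321,190), red at (294,243), the boss at (292,210), the hinge at (236,182) and the knob at (196,161). I'll turn these into positions and fit the known layout.

```bash
cat >> h.py <<'E'
def fit(pts):
    # pts: world xy of red,black,green,boss,pivot -> centre, yaw (Kabsch)
    a=np.radians([30,150,270]);M=np.r_[np.c_[np.cos(a),np.sin(a)]*.042,[[0,0],[0,-.076]]]
    P=np.array(pts);m=M.mean(0);p=P.mean(0);A=M-m;B=P-p
    y=np.arctan2((A[:,0]*B[:,1]-A[:,1]*B[:,0]).sum(),(A*B).sum())
    r=np.array([[np.cos(y),-np.sin(y)],[np.sin(y),np.cos(y)]]);c=p-r@m
    Q=M@r.T+c
    return c,y,Q,np.linalg.norm(Q-P,axis=1)
E
python3 - <<'E'
from h import *
c,T=snap('wrist')
px=[(294,243,.045),(321,190,.045),(260,196,.045),(292,210,.040),(236,182,.032)]
P=[ray(c,T,*p)[:2] for p in px];C,y,Q,e=fit(P)
print(np.array(P).round(4));print(C,np.degrees(y),Q.round(4),e.round(4))
k=ray(c,T,196,161,.056)[:2];d=k-Q[4];print('knob',k,np.linalg.norm(d),np.degrees(np.arctan2(d[1],d[0])), 'open dir',-90+np.degrees(y))
E
```

```text
[[ 0.6406  0.0232]
 [ 0.5746  0.0536]
 [ 0.5818 -0.0174]
 [ 0.6003  0.0205]
 [ 0.5678 -0.0465]]
[0.59946121 0.02044825] -25.042097905593625 [[ 0.6413  0.0241]
 [ 0.5754  0.0549]
 [ 0.5817 -0.0176]
 [ 0.5995  0.0204]
 [ 0.5673 -0.0484]] [0.0011 0.0015 0.0002 0.0008 0.002 ]
knob [ 0.53941809 -0.0872216 ] 0.04778563025253864 -125.68322955068021 open dir -115.04209790559362
```

```bash
cat >> h.py <<'E'
def press(xy,name):
    q=[0,1,0,0]
    movel([*xy,.062],.15,q); f0=read_ft_force()[2]; z=.052; t=read_time_s(); log=[]
    movel([*xy,z],.05,q)
    while z>.0345:
        f=read_ft_force()[2]-f0; zz=read_position()[2]; log.append((round(z*1e3,1),round(zz*1e3,1),round(f,1)))
        if f>35 or (f>17 and zz<.0395): break
        z-=.001 if z>.0402 else .0005
        movel([*xy,z],.03,q)
    print(name,log[-9:],'t',t,read_time_s())
    movel([*xy,.062],.15,q)
E
python3 - <<'E'
from h import *
movel([.6413,.0241,.10],.2,[0,1,0,0])
press((.6413,.0241),'red');print(read_time_s())
E
```

```text
red [(39.0, np.float64(39.0), np.float64(0.0)), (38.5, np.float64(38.5), np.float64(-1.1)), (38.0, np.float64(37.9), np.float64(-1.2)), (37.5, np.float64(37.4), np.float64(-0.5)), (37.0, np.float64(36.9), np.float64(-0.6)), (36.5, np.float64(36.4), np.float64(-0.7)), (36.0, np.float64(36.0), np.float64(-0.2)), (35.5, np.float64(35.4), np.float64(-0.2)), (35.0, np.float64(34.9), np.float64(-1.4))] t 7.1917 13.2917
13.625
```

```bash
python3 - <<'E'
from h import *
print(read_opening(),read_position(),read_ft_force())
c,T=snap('side');i=c['img'][190:270,240:340];a=cv2.resize(i,None,fx=4,fy=4,interpolation=2)
c,T=snap('wrist');b=cv2.resize(c['img'],(400,300))
im=np.zeros((620,400,3),np.uint8);im[:320]=a;im[320:]=b;im=cv2.resize(im,(387,600));cv2.imwrite('pics/c1.png',im[:,:,::-1])
E
```

```text
0.007124664762404801 [0.64246688 0.02418499 0.06314725] [ 0.16895427 -0.37123815  1.12502865]
```

View pics/c1.png

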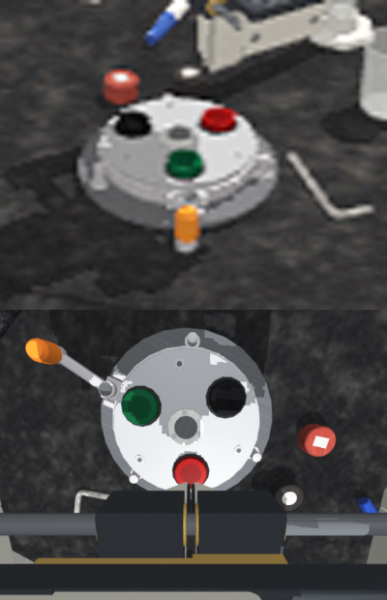

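```bash
python3 - <<'E'
from h import *
p=np.array(read_position())
for cam in('side','wrist'):
    c,T=snap(cam,cam+'2.png')
    def pr(X):
        x=np.linalg.inv(T)@np.r_[X,1];return (c['cx']+c['fx']*x[0]/-x[2],c['cy']-c['fy']*x[1]/-x[2])
    print(cam,'tcp',pr(p),'tcp+6cm',pr(p+[0,0,.06]),'red',pr([.6413,.0241,.045]))
E
```

```text
side tcp (np.float64(294.9178152005528), np.float64(214.55073611749)) tcp+6cm (np.float64(295.54073623364945), np.float64(198.5524012373111)) red (np.float64(294.83854994934256), np.float64(218.8134084174602))
wrist tcp (np.float64(274.6330951852387), np.float64(248.60858077964204)) tcp+6cm (np.float64(274.1477194704039), np.float64(304.9041794400882)) red (np.float64(274.7221327621687), np.float64(238.83929477391123))
```

View pics/side2.png

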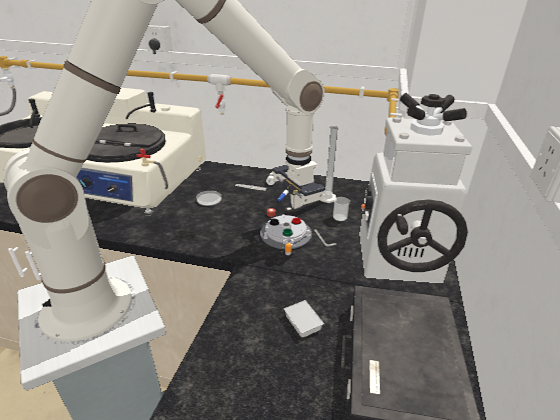

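The fingertips show at about (293,208) in the side view. The projected TCP is at (295,214), so with the gripper shut the real tips sit roughly 20 mm higher than the reported TCP. The red mount wasn't touched, so I'll go by contact force.

```bash
cat >> h.py <<'E'
def press2(xy,name,z,zmin=.004,up=.05):
    q=[0,1,0,0]
    f0=read_ft_force()[2]; log=[]; movel([*xy,z],.1,q)
    while z>zmin:
        f=read_ft_force()[2]-f0; log.append((round(z*1e3,1),round(read_position()[2]*1e3,1),round(f,1)))
        if f>20: break
        z-=.002 if f<2 else .001 if f<9.5 else .0005
        movel([*xy,z],.04,q)
    print(name,[tuple(map(float,l)) for l in log],read_time_s())
    movel([*xy,up],.2,q)
    return z
E
python3 - <<'E'
from h import *
press2((.6413,.0241),'red',.0355);print(read_time_s())
E
```

```text
red [(35.5, 34.3, 1.1), (33.5, 33.9, 0.2), (31.5, 31.6, -0.6), (29.5, 29.3, -0.1), (27.5, 27.3, -0.0), (25.5, 25.3, -0.5), (23.5, 23.3, 0.3), (21.5, 21.3, 0.9), (19.5, 19.3, 0.3), (17.5, 17.3, 0.1), (15.5, 15.3, -1.1), (13.5, 13.7, 2.1), (12.5, 13.0, 5.0), (11.5, 12.1, 6.0), (10.5, 11.1, 5.5), (9.5, 10.2, 5.9), (8.5, 10.2, 12.8), (8.0, 10.1, 16.9), (7.5, 10.1, 18.6), (7.0, 10.0, 23.0)] 18.9917
19.3583
```

Red is home: it moved at about 6 N, then hit a hard stop at TCP z = 10 mm, which makes the tip offset about 28 mm. I'll do black and green now.

```bash
python3 - <<'E'
from h import *
q=[0,1,0,0]
movel([.5754,.0549,.04],.2,q);press2((.5754,.0549),'black',.024,.004,.035)
movel([.5817,-.0176,.04],.2,q);press2((.5817,-.0176),'green',.024,.004,.05)
movel([.57,-.08,.09],.2,q)
print(read_time_s())
c,T=snap('side');a=cv2.resize(c['img'][190:270,240:340],None,fx=5,fy=5,interpolation=2)
c,T=snap('wrist','w3.png');cv2.imwrite('pics/c3.png',a[:,:,::-1])
print(T[:3,3])
for l in ['mount_red_top','mount_black_top','mount_green_top','lever_knob']: print(l,find(l,'wrist',T))
E
```

```text
black [(24.0, 23.0, -1.2), (22.0, 22.1, -0.8), (20.0, 20.0, -1.2), (18.0, 17.9, -0.4), (16.0, 15.8, -0.7), (14.0, 14.1, 1.5), (12.0, 12.4, 2.5), (11.0, 11.4, 4.4), (10.0, 10.5, 5.4), (9.0, 10.1, 9.8), (8.5, 10.1, 13.8), (8.0, 10.0, 17.2), (7.5, 10.0, 22.7)] 23.1833
green [(24.0, 22.8, -0.2), (22.0, 22.2, 0.7), (20.0, 20.0, 0.3), (18.0, 17.8, 0.4), (16.0, 16.0, -0.2), (14.0, 14.3, 3.1), (13.0, 13.4, 4.6), (12.0, 12.4, 4.4), (11.0, 11.5, 5.6), (10.0, 10.4, 5.0), (9.0, 10.1, 11.0), (8.5, 10.1, 15.2), (8.0, 10.0, 18.0), (7.5, 10.0, 21.7)] 27.5417
28.425
[ 0.49402618 -0.07787663  0.27537542]
mount_red_top []
mount_black_top [(0.78, array([0.5763, 0.0553, 0.0359]))]
mount_green_top [(0.76, array([ 0.5843, -0.0199,  0.0378]))]
lever_knob []
```

View pics/w3.png

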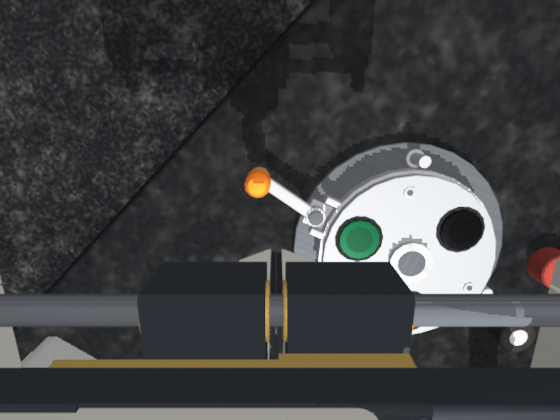

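View pics/c3.png

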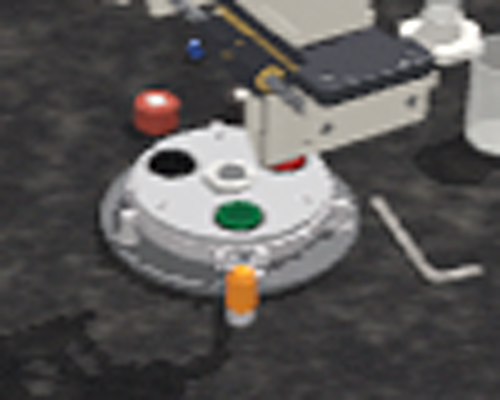

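```bash
python3 - <<'E'
from h import *
p=np.array(read_position());print(p)
for cam,s,o in(('side',5,(240,190)),('wrist',1,(0,0))):
    c,T=snap(cam); i=cv2.resize(c['img'][190:270,240:340],None,fx=5,fy=5,interpolation=2) if s==5 else c['img'].copy()
    def pr(X):
        x=np.linalg.inv(T)@np.r_[X,1];return np.array((c['cx']+c['fx']*x[0]/-x[2],c['cy']-c['fy']*x[1]/-x[2]))
    for dz,col in((0,(255,0,0)),(.028,(0,255,0)),(.066,(0,128,255)),):
        w=(.0095,.019) if dz<.05 else (.0375,.095)
        pts=[((pr(p+[a*w[0],b*w[1],dz])-o)*s).astype(int) for a,b in((-1,-1),(1,-1),(1,1),(-1,1))]
        cv2.polylines(i,[np.array(pts)],True,col,1)
    if s==5: A=i
    else: B=cv2.resize(i[:,:],(400,300))
im=np.zeros((400,800+100,3),np.uint8);im[:,:500]=A;im[:300,500:]=B;im=im[:,:900]
cv2.imwrite('pics/c4.png',cv2.resize(im,(800,356))[:,:,::-1])
E
```

```text
[ 0.56971538 -0.07854346  0.08923906]
```

View pics/c4.png

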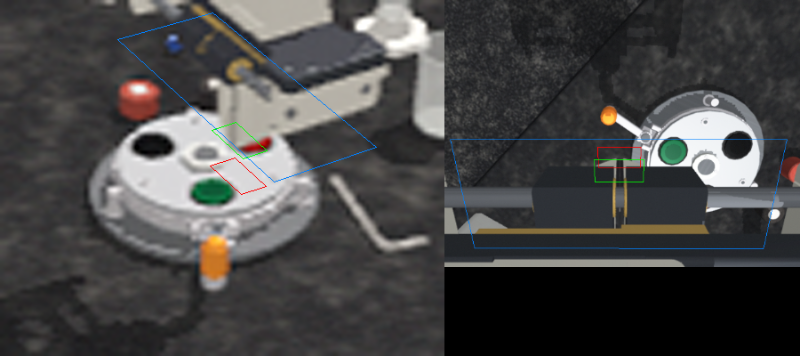

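All three mounts stop at the same TCP height (10.0 mm) and look flush. The overlay puts the real tip about 28 mm above the TCP, with its leading corner on the -x side. I'll push the knob with the tip at about 43 mm, which is above the disc, mounts and boss.

```bash
python3 - <<'E'
from h import *
q=[0,1,0,0];z=.015;pv=np.array([.5673,-.0484])
def F(deg,d):
    a=np.radians(deg);t=np.array([np.sin(a),-np.cos(a)])
    return pv+.05*np.array([np.cos(a),np.sin(a)])-d*t, t
s=F(-125,.034)[0]
movel([*s,.06],.2,q);movel([*s,z],.1,q);f0=np.array(read_ft_force());print(s,f0,read_time_s())
log=[];stop=False
for deg in np.arange(-125,-192.1,-5.6):
    p,t=F(deg,.022);movel([*p,z],.06,q);f=np.array(read_ft_force())-f0;log.append((round(deg),*f.round(1)))
    if np.linalg.norm(f)>20: stop=True;break
for k in range(14):
    if stop or -f[:2]@t>11: break
    p=p+.001*t;movel([*p,z],.04,q);f=np.array(read_ft_force())-f0;log.append((k,*f.round(1)))
    if np.linalg.norm(f)>20: break
for l in log: print(*l)
print(read_position(),read_time_s())
movel([*(p-.012*t),z],.1,q);movel([*(p-.02*t),.08],.2,q)
movel([.53,-.03,.16],.2,q)
snap('wrist','w5.png');print(read_time_s())
E
```

```text
[ 0.56647235 -0.1088592 ] [0.20247743 0.01483621 0.73223562] 29.7833
-125 -0.1 0.0 -1.0
-131 2.4 0.9 1.4
-136 3.0 2.0 1.7
-142 3.4 0.1 1.9
-147 0.2 -0.7 2.6
-153 -0.7 -1.5 3.7
-159 0.7 -0.7 2.7
-164 0.1 -0.4 2.0
-170 1.2 -0.5 2.2
-175 1.0 -1.3 1.0
-181 0.6 -0.9 1.7
-187 1.7 -1.4 2.4
0 1.8 -1.2 2.1
1 -0.4 -2.1 3.2
2 -0.1 -2.5 2.7
3 -1.4 -3.3 2.9
4 -1.1 -4.6 3.3
5 -0.7 -7.0 2.8
6 -1.4 -8.4 3.1
7 -1.0 -10.9 3.9
8 -0.5 -13.7 3.6
[ 0.51526331 -0.06013226  0.01495376] 35.1333
36.5417
```

View pics/w5.png

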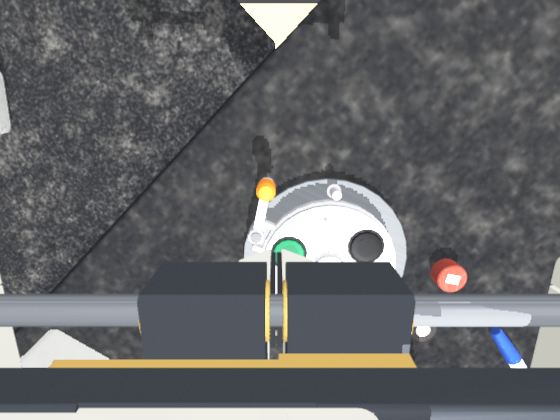

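The lever now runs from the hinge at (256,238) to the knob at (266,190), along the disc edge. I'll check the angle numerically, then hand in.

```bash
python3 - <<'E'
from h import *
c,T=snap('wrist');k=ray(c,T,266,186,.054);p=ray(c,T,256,238,.032);d=(k-p)[:2];a=np.degrees(np.arctan2(d[1],d[0]))%360
v=np.radians((-115.04-a)%360);print(np.linalg.norm(d),a,'lever',v,read_ft_force())
if v>1.22: print(close_job(),read_time_s())
E
```

```text
0.05553547414815399 169.12947688153955 lever 1.3234923019268132 [-0.25441713 -0.65613457 -0.20288618]
the job is handed in; nothing more can be done
the job is handed in; nothing more can be done
```

I pressed all three mounts down to their hard stop, then pushed the clamp lever to its stop (about 1.32 rad measured), and handed the job in at about 37 s; no verdict came back.

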